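# Draw out the ball dish and hold it crosswise over the camera

## Task

Take the small round metal dish by the handle over its middle and draw it out of the open end of its dock, from under the two lips, then carry it over the bench camera that looks upward, turned a quarter turn so that its handle runs along the dock's channel instead of across it. Keep the dish level all the way and go smoothly, so that the loose steel ball stays near the middle of the hollow. Finish while holding it there, still and level, centred over the lens with its underside about 8 cm above it, the ball in the middle; do not put it down, and leave the other things on the bench where they are.

Things in the scene. Friction and masses are not known exactly. Their poses are not given: they have to be found in the camera images.
- dish: Round aluminium dish, 104 mm across, 18 mm high, 0.25 kg, flat on the bench in the dock. Origin: centre of its underside; z up. Inside: a shallow 6 degree cone of radius 41 mm round a 12 mm wide flat, floor 4.5 mm above the origin. A wire bail handle spans it along its y axis: legs 6.6 mm thick at y = -34 and +34 mm, with a black grip block over the centre (see dish_grip).
- dish_grip (a point): Centre of the black grip block of the bail, 66 mm above the dish's underside, on its axis. The block measures 13 mm (dish x, the way to grip it from above) by 44 mm (dish y) by 26 mm high (53 to 79 mm above the underside).
- ball_center (a point): Centre of the loose steel ball, 20 mm across, 33 g, lying in the middle of the dish. It rolls once the dish tilts by more than about 3 degrees or is pushed along faster than about 0.5 m/s2, and runs back to the middle when the dish is level and steady.
- dock: Fixed steel U-shaped dock, 96 mm long (x -30 to +66 mm), 120 mm wide, 28 mm high. Origin: bench level, where the dish's centre starts. Channel along x, open at -x (robot side), 12 mm high bar at x = 56 to 66 mm; no floor, the dish slides on the bench. Side rails at y = 55 to 60 mm both sides: 3 mm play beside the dish. The dish's handle starts roughly along dock y (within 0.25 rad).
- lens (a point): Centre of the lens of the upward-looking bench camera (fixed): black round barrel 42 mm across on a square foot plate 76 mm wide, top 48 mm above the bench. This point is the middle of its top face.
- dock_mouth (a point): Middle of the open end of the dock, 30 mm along dock -x from its origin, at bench level. The 4 mm lips on the rails (underside 24 mm, top 28 mm above the bench, 6 mm over the dish's rim) reach inward to y = -43 and +43 mm from dock x = -25 to +30 mm. A dish drawn 60 to 80 mm from its start along dock -x is clear of them and can be lifted.
- fixture: Fixed press fixture between dock and camera: base 255 x 170 x 12 mm (x, y, z), origin under its centre; its lever over the middle stands 206 mm high: carry the dish over it, underside above that. Shelf boards hang 390 mm above the bench with their edge along fixture y, 212 mm from the origin in +x, for all y above +25 mm: keep the wrist off them. Left of the dock is a carton 250 mm high.
- core_4: Bystander: black winding core, 62 mm across, 97 mm high, standing; origin at its foot.
- star_disc_2: Bystander: black toothed disc, 64 mm across, 9 mm thick, lying flat; origin at its underside.
- stop_plate: Bystander: steel plate with two holes, 40 x 64 x 12 mm, lying flat; origin at its underside.
- pliers: Bystander: combination pliers, 176 x 52 x 14 mm, lying flat; origin at its underside.
- camera: The upward-looking bench camera as a whole (fixed); origin under the centre of its foot plate at bench level, its yaw is of no matter.

How it is judged (in metres and radians):
On the way:
1. the dish has been drawn out of the dock's open end, clear of the lips, with the ball still in its hollow (x of dish in the frame of dock below -0.058 m and horizontal distance between ball_center and dish below 0.03 m and horizontal distance between dish and dock below 0.2 m), for 0.05 s.
At the end, for the whole second after the job is handed in: The fingers hold the dish with its centre within 15 mm of the lens axis, its underside 40 to 130 mm above the lens, touching no other thing, still, level within 0.1 rad, its handle within 0.13 rad of the dock's channel direction, and the ball in the hollow within about 16 mm of its middle (horizontal distance between dish and lens below 0.015 m and z of dish in the frame of lens between 0.04 and 0.13 m and angle between the y axis of dish and the x axis of dock, either way round below 0.13 rad and angle between dish's own z axis and vertical below 0.1 rad and distance between ball_center and dish below 0.022 m and linear speed of dish below 0.02 m/s and angular speed of dish below 0.15 rad/s and z of ball_center in the frame of dish above 0.008 m and contact force between the fingers and dish above 1 N and contact force between camera and dish below 0.1 N); the arm keeps its last pose, push and grip.
It fails at once if the ball runs out to the edge of the hollow, or out of the dish (distance between ball_center and dish above 0.037 m).
It fails at once if the dish is tilted by more than 0.25 rad (angle between dish's own z axis and vertical above 0.25 rad).
It fails at once if a bystander is moved by more than 20 mm (distance of any of core_4, star_disc_2, stop_plate, pliers from where it was at the start of the episode above 0.02 m).
It also fails if it takes over 64 s, if anything falls off the work surface, if the arm or the gripper's body presses on something with over 40 N, if the wrist force passes 120 N, or if a joint passes its speed limit or range.

## Robot

A 7-joint arm with a two-finger parallel gripper is mounted at the origin on a cart in front of the work surface, level with it; the furniture and walls round the work are solid. World frame = base frame: x ahead of the robot, y to its left, z up, the work surface at z = 0. Lengths are in mm, angles in rad, forces in N, time in s.
With the tool pointing down it reaches from about 400 to 850 mm from the base axis. Payload 6.9 kg.
Tool frame: the origin (TCP) lies midway between the tips of the shut fingers; the grasp point (between the pads) lies 19 mm behind it; z points along the fingers, y is the line along which they close (so a half turn about z gives the same grasp; the last joint's range is limited). The gripper opens to 85 mm and grips with 20 to 120 N. Pads are 22 mm wide; open, the fingers measure 114 mm over their backs; the gripper's body (76 mm by 85 mm) begins 54 mm behind the grasp point. The pads swing forward as they close: fully open they stand 13 mm farther back than shut.
Start: joints at [-1.101, 0.507, -0.238, 1.5, 0.126, 1.149, -0.155], TCP at [222.41, 584.076, 231.275] pointing down, gripper open.
Joint ranges: [-3.08, 3.08], [-0.24, 2.05], [-1.43, 1.35], [0, 2.5], [-1.52, 4.66], [0.17, 1.96], [-2.89, 2.89]. Speed limits (rad/s): [2.39, 2.39, 3.14, 3.14, 3.14, 3.14, 3.14].

## Interface

Orientations are given as a unit quaternion [x, y, z, w].
In Python, from rig import read_state, camera, close_job gives the robot as it stands.
- The arm moves only by the shell command python3 -m handwheel 'ROWS' [OPENING] [FORCE]. ROWS is JSON, a list of rows, each a list of 4 numbers: the shift along the tool's x, y, z normalised to -1 to 1, where 1 is 0.15 m, then the turn about the tool's z normalised to -1 to 1, where 1 is 90 degrees. In form: [[dx, dy, dz, spin], ...]. A call has 1 to 12 rows; each row is the pose to reach, as a shift and turn from the pose commanded when the call began, along the tool's axes at that moment; what a row does not reach only later rows make up. A row lasts 1/12 s, in which the tool goes at most 41.7 mm and 7.16 degrees, less where a joint would pass 70% of its speed; a pose out of reach is approached as far as the arm can. A call with a number of a shift or a turn outside -1 to 1 is refused whole. A call with a gripper value outside its range is refused whole. OPENING is the opening, from -1 (shut) to 1 (fully open), set as the call begins (- or left out, the last holds). The fingers move at their own pace and stop on an object; FORCE is the grip in N (left out, the last holds). Time passes only in rows, so rows that repeat a pose let the fingers close. It gives the time, the measured TCP pose, the force, the opening and the grip force at its end, in the units of the state.
- read_state(): the state, without advancing time (a new reading comes with each control period).
- camera(name): name is "scene" or "side" or "wrist"; returns a dict with "frame" (384x512x3 uint8, blue, green, red), "z_map" (384x512 float32, mm along the optical axis (not along the pixel's ray), 0 where there is no reading), "fx", "fy", "cx", "cy" (pixels), "rvec" (rotation vector, rad) and "tvec" (3), from world to camera coordinates, as OpenCV has them; the wrist camera has in their place "tool_from_camera" (4x4, takes a point from camera to tool coordinates, whose origin is the TCP and whose axes are the flange's). Camera axes: x right, y down, z forward; pixel columns grow to the right and rows downward; lengths in mm; the calibration is good to about 2 mm. A picture is of the moment at which its call begins: read the wrist's pose just before it.
- close_job(): hands the job in; it is judged then, once.
The state is a dict: "clock": time; "qpos": joint angles; "qd": joint speeds; "effort": joint torques, N m; "ee_pos": TCP position; "tool_rot": TCP orientation; "wrist_force": force on the tool from outside, world axes, zero at the start; "torque": the same for the moment, N m; "grip_width": finger opening in mm; "grip_force": force on a finger pad.
Only numpy, scipy, OpenCV 4.12 (cv2) and the standard library are available. Lean on these libraries where they do the work, as an engineer would, in place of code of your own. Each camera call takes 0.05 s, during which the arm holds its last target. There are 200 camera calls.

## Working session

There is one attempt and no reset: what is moved stays moved. The work goes in short steps, Python scripts to look and compute and a shell command to move; the robot and the scene stay as the last step left them, time stands still between calls to the robot, and variables do not carry over. Pictures are saved under pics/ and viewed, at most 10 in all, crops included, and the job is handed in when it is done.

```bash
mkdir -p pics
cat > h.py <<'E'
import numpy as np,cv2
from rig import *
from scipy.spatial.transform import Rotation as R
def grab(n,save=None):
    s=read_state();c=camera(n)
    if save: cv2.imwrite(f'pics/{save}.png',c['frame'])
    if n=='wrist':
        T=np.eye(4);T[:3,:3]=R.from_quat(s['tool_rot']).as_matrix();T[:3,3]=s['ee_pos'];W=T@np.array(c['tool_from_camera'])
    else:
        W=np.eye(4);r=cv2.Rodrigues(np.array(c['rvec'],float))[0];W[:3,:3]=r.T;W[:3,3]=-r.T@np.array(c['tvec']).ravel()
    c['W']=W;return c
def pts(c):
    z=c['z_map'];v,u=np.mgrid[:z.shape[0],:z.shape[1]]
    P=np.dstack([(u-c['cx'])/c['fx']*z,(v-c['cy'])/c['fy']*z,z])
    return P@c['W'][:3,:3].T+c['W'][:3,3]
def ray(c,u,v,h):
    d=c['W'][:3,:3]@np.array([(u-c['cx'])/c['fx'],(v-c['cy'])/c['fy'],1]);o=c['W'][:3,3]
    return o+d*(h-o[2])/d[2]
E
python3 - <<'E'
from h import *
print(read_state())
a=[]
for n in('scene','side','wrist'):
    c=grab(n,n);a.append(c['frame']);print(n,c['W'].round(2).tolist(),c['fx'],(c['z_map']>0).mean())
cv2.imwrite('pics/two.png',cv2.resize(np.vstack([np.hstack(a[:2]),np.hstack([a[2],a[2]*0])]),(800,600)))
E
```

```text
{'clock': 0.0, 'qpos': array([-1.10145835,  0.50831658, -0.23751153,  1.50115368,  0.1256994 ,
        1.14891141, -0.15480428]), 'qd': array([-0.00029715,  0.00112244, -0.00089952, -0.00104762,  0.00072918,
       -0.00072333,  0.00025183]), 'effort': array([ 8.89335970e-04, -6.20597649e+01, -2.18658350e+00, -2.49651378e+01,
        1.26175582e-02,  1.22151649e-02,  2.32744060e-05]), 'ee_pos': array([222.3110835 , 583.57162255, 230.43522963]), 'tool_rot': array([ 1.80915396e-01,  9.83498251e-01, -8.89143513e-04, -1.40317633e-04]), 'wrist_force': array([-0.8032634 , -0.09149641,  0.2365143 ]), 'torque': array([-0.05318105, -0.00640669,  0.04412553]), 'grip_force': 0.0, 'grip_width': 85.60385230643006}
scene [[-0.87, -0.2, 0.45, 141.24], [-0.49, 0.37, -0.79, 461.7], [-0.01, -0.91, -0.41, 444.0], [0.0, 0.0, 0.0, 1.0]] 434.61054745337714 0.996124267578125
side [[-0.93, -0.33, 0.18, 342.12], [-0.38, 0.81, -0.45, 259.56], [0.01, -0.48, -0.88, 971.03], [0.0, 0.0, 0.0, 1.0]] 429.3530563419039 0.9959716796875
wrist [[0.36, 0.89, 0.27, 153.94], [0.93, -0.34, -0.11, 611.58], [-0.0, 0.29, -0.96, 373.89], [0.0, 0.0, 0.0, 1.0]] 285.21882173685015 0.9959513346354166
```

View pics/two.png

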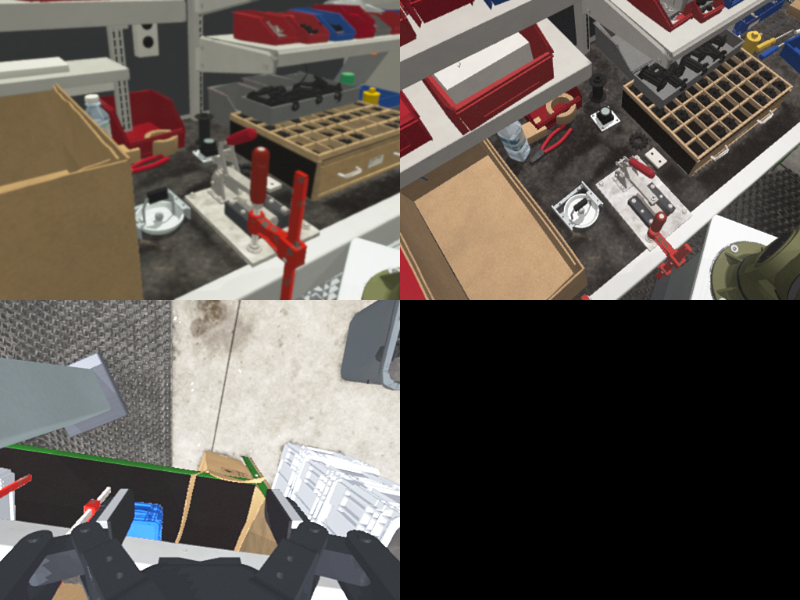

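The combined picture (scene, side, wrist) shows the dish in the dock at about (230,266) in the side view, the lens at about (260,148), the fixture at (310,255), and the carton at lower left. Next I'll enlarge the side view and take depth points.

Run:
```python
from h import *
c=grab('side');P=pts(c)
f=c['frame'][90:340,130:450];cv2.imwrite('pics/s2.png',cv2.resize(f,(768,600),interpolation=cv2.INTER_CUBIC))
for u,v in[(230,266),(260,148),(310,255),(262,105),(190,190),(150,300),(320,160),(318,205),(300,100)]:print(u,v,P[v,u].round(0))
np.save('sideP.npy',P)
c=grab('scene');P=pts(c);np.save('sceneP.npy',P)
f=c['frame'][100:350,150:400];cv2.imwrite('pics/c2.png',cv2.resize(f,(600,600),interpolation=cv2.INTER_CUBIC))
```

```text
230 266 [514.  -3.  62.]
260 148 [ 576. -328.   47.]
310 255 [ 360. -103.   40.]
262 105 [ 611. -429.   90.]
190 190 [ 702. -165.    7.]
150 300 [658. 122.   7.]
320 160 [ 419. -347.   56.]
318 205 [ 386. -253.    0.]
300 100 [ 511. -428.  155.]
```

View pics/s2.png

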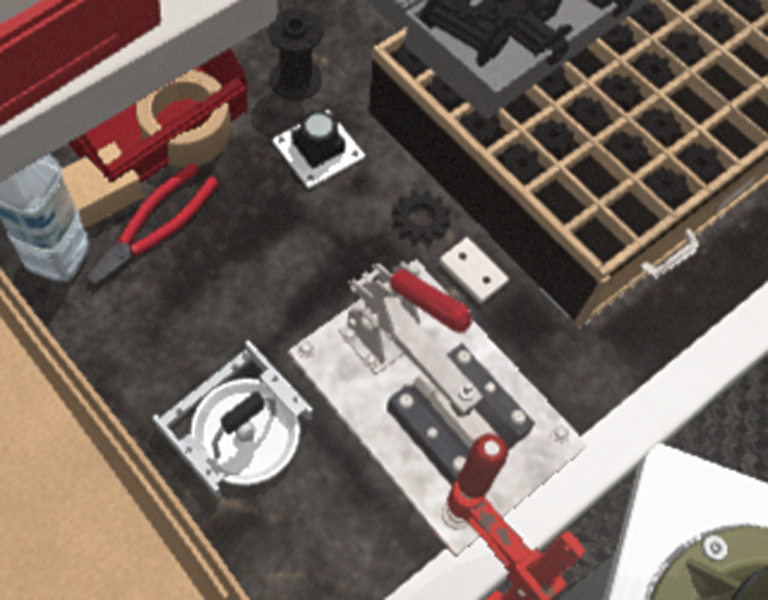

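View pics/c2.png

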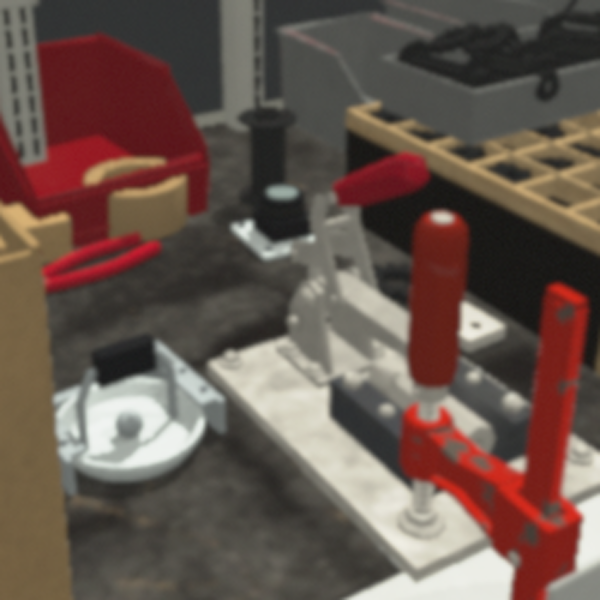

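The side crop shows the dish with its black grip at crop (240,412), the dock rails at each side and the open end at lower right. The lens is at crop (320,126), and the fixture lies between them with a red bar clamp on its near edge. The scene crop shows the ball in the middle of the dish. Now I'll measure.

Run:
```python
from h import *
out={}
for n in('side','scene'):
    c=grab(n);P=np.load(n+'P.npy');f=c['frame'].astype(int);mx=f.max(2)
    X,Y,Z=P[...,0],P[...,1],P[...,2]
    m=(abs(X-510)<70)&(abs(Y)<70)&(Z>50)&(Z<90)&(mx<70);Q=P[m]
    if len(Q)>10:
        b=cv2.minAreaRect(Q[:,:2].astype(np.float32));print(n,'grip',len(Q),np.median(Q,0).round(1),b,Q[:,2].min().round(),Q[:,2].max().round())
        v,u=np.nonzero(m);print(' px',u.mean(),v.mean(),ray(c,u.mean(),v.mean(),72).round(1))
        t=Q[Q[:,2]>74];print(' top',len(t),cv2.minAreaRect(t[:,:2].astype(np.float32)) if len(t)>5 else '', t.mean(0))
    m=(abs(X-510)<90)&(abs(Y)<90)&(Z>24)&(Z<33)&(mx>100);Q=P[m]
    print('rail',len(Q),cv2.minAreaRect(Q[:,:2].astype(np.float32)))
    m=(abs(X-576)<45)&(abs(Y+328)<45)&(Z>42)&(Z<56);Q=P[m];print('lens',len(Q),cv2.minEnclosingCircle(Q[:,:2].astype(np.float32)),np.median(Q,0))
    m=(abs(X-576)<60)&(abs(Y+328)<60)&(Z>3)&(Z<20)&(mx>120);Q=P[m];print('foot',len(Q),cv2.minAreaRect(Q[:,:2].astype(np.float32)))
    # obstacles height grid
    print('grid max z, rows x 250..750, cols y 150..-450')
    for x in range(200,760,40):
        print(x,[int(Z[(abs(X-x)<20)&(abs(Y-y)<20)].max()) if ((abs(X-x)<20)&(abs(Y-y)<20)).any() else -1 for y in range(160,-460,-40)])
```

```text
side grip 127 [514.1  -8.8  77.2] ((514.9823608398438, -9.738935470581055), (41.95598220825195, 10.564563751220703), 62.46327209472656) 60.0 82.0
 px 230.79527559055117 261.68503937007875 [514.7  -9.9  72. ]
 top 89 ((515.0826416015625, -9.781087875366211), (41.95075225830078, 9.625611305236816), 64.3077163696289) [514.95601348  -9.98431801  78.08045327]
rail 433 ((531.5977783203125, -19.067405700683594), (120.48692321777344, 94.18702697753906), 64.10831451416016)
lens 177 ((575.8861083984375, -345.9687805175781), 22.283491134643555) [ 576.31889409 -345.24065851   47.51629139]
foot 286 ((576.1002807617188, -346.8559875488281), (76.80712890625, 76.27476501464844), 54.425926208496094)
grid max z, rows x 250..750, cols y 150..-450
200 [-1, -1, -1, 214, -903, 5, 4, 16, 6, 5, 4, 106, 119, 119, 119, 120]
240 [-1, -1, -907, 216, 99, 16, 18, 24, 15, 4, 117, 119, 119, 119, 121, 118]
280 [-1, 3, 4, 92, 218, 218, 49, 55, 16, 4, 116, 118, 120, 120, 118, 119]
320 [6, 6, 5, 7, 219, 216, 108, 108, 51, 15, 12, 117, 118, 121, 120, 120]
360 [6, 5, 4, 4, 16, 48, 86, 208, 55, 17, 15, 108, 118, 120, 169,
[... 1701 characters left out ...]
3, 3, 2, 15, 48, 84, 207, 14, 13, 14, 81, 117, 118, 169, 184]
400 [252, 2, 2, 1, 2, 16, 54, 194, 169, 14, -1, 9, 117, 169, 307, 309]
440 [251, 250, 1, 2, 2, 14, 16, 162, 166, 106, -1, 11, 10, 162, 288, 308]
480 [250, 250, 2, 20, 18, 75, 29, 24, 104, 1, 0, -1, 10, 117, 169, 308]
520 [-1, 249, 250, 48, 80, 79, 30, 15, 1, 2, 2, 2, 2, 0, 117, 168]
560 [-1, 245, 251, 29, 19, 19, 29, 2, 431, 430, 2, 7, 49, 50, 116, 97]
600 [-1, -1, 252, 251, 14, 12, 432, 432, 431, 2, 2, 2, 49, 49, 92, 91]
640 [-1, -1, 251, 252, 432, 433, 432, 2, 2, 2, 11, 6, 6, 6, 98, 97]
680 [-1, -1, 426, 435, 434, 433, -1, 1, 14, 13, 14, 61, 64, 87, 94, 91]
720 [-1, 423, 433, 435, 253, -1, -1, -1, 13, 61, 61, 61, 63, 84, 134, 2]
```

Run:
```python
from h import *
c=grab('side');P=np.load('sideP.npy')
k=90/1;pix=[(130+u/2.4,90+v/2.4) for u,v in[(293,350),(415,262),(583,440),(455,550)]]
B=np.array([ray(c,u,v,12)[:2] for u,v in pix]);print('base',B.round().tolist(),'ctr',B.mean(0),np.linalg.norm(np.diff(B,axis=0),axis=1), [np.degrees(np.arctan2(*(B[i+1]-B[i])[::-1])) for i in range(3)])
P=np.vstack([np.load('sideP.npy').reshape(-1,3),np.load('sceneP.npy').reshape(-1,3)])
n=np.array([.434,.901]);t=np.array([.901,-.434]);o=np.array([514.5,-10])
q=P[(P[:,2]>235)&(P[:,2]<262)];a=(q[:,:2]-o)@t;b=(q[:,:2]-o)@n
for lo in range(-160,160,40):
    m=(a>lo)&(a<lo+40)&(b>-20);print('carton',lo,np.sort(b[m])[:8:3].round() if m.any() else '')
q=P[(P[:,2]>380)&(P[:,2]<440)&(P[:,1]>-260)&(P[:,0]>450)];a=(q[:,:2]-o)@t;b=(q[:,:2]-o)@n
for lo in range(-60,260,30):
    m=(b>-lo-30)&(b<-lo);print('shelf b~',-lo-15,np.sort(a[m])[:8:3].round() if m.any() else '', )
```

```text
base [[505.0, -107.0], [426.0, -248.0], [212.0, -127.0], [293.0, 18.0]] ctr [ 358.91307856 -115.85374003] [161.82369466 245.31472209 166.33507162] [np.float64(-119.58721546051144), np.float64(150.6143517757932), np.float64(60.825732333999895)]
carton -160 [112. 112. 112.]
carton -120 [108. 109. 109.]
carton -80 [106. 106. 107.]
carton -40 [105. 105. 105.]
carton 0 [103. 104. 104.]
carton 40 [102. 102. 103.]
carton 80 [101. 101. 101.]
carton 120 [ 99.  99. 100.]
shelf b~ 45 [126. 127. 128.]
shelf b~ 15 [125. 125. 125.]
shelf b~ -15 [122. 123. 123.]
shelf b~ -45 [120. 120. 121.]
shelf b~ -75 [118. 118. 119.]
shelf b~ -105 [115. 116. 117.]
shelf b~ -135 [113. 114. 114.]
shelf b~ -165 [115. 115. 115.]
shelf b~ -195 
shelf b~ -225 
shelf b~ -255
```

```bash
python3 -m handwheel '[[0,0,-0.2,0],[0,0,-0.4,0],[0,0,-0.6,0],[0,0,-0.7,0]]' && python3 -m handwheel '[[-0.1,-0.1,0,0],[-0.25,-0.25,0,0],[-0.4,-0.4,0,0],[-0.55,-0.6,0,0],[-0.7,-0.75,0,0],[-0.85,-0.9,0,0],[-0.93,-0.99,0,0],[-0.93,-0.99,0,0]]'; python3 -c "
from h import *
s=read_state();print(s['qpos'].round(2),s['wrist_force'])"
```

```text
clock: 0.73
ee_pos: [222.5, 584.9, 340.2]
tool_rot: [0.181, 0.983, 0.002, 0.0]
wrist_force: [0.0, 0.4, -0.6]
grip_width: 85.3
grip_force: 0.0
clock: 1.4
ee_pos: [302.4, 391.5, 336.9]
tool_rot: [0.184, 0.983, -0.001, 0.001]
wrist_force: [1.0, 0.8, -1.1]
grip_width: 85.6
grip_force: 0.0
[-0.81  0.23 -0.2   1.64  0.05  1.28  0.18] [ 1.02820618  0.79987353 -1.10364329]
```

```bash
python3 -m handwheel '[[-0.1,-0.1,0,0],[-0.25,-0.27,0,0],[-0.4,-0.45,0,0],[-0.55,-0.6,0,0],[-0.7,-0.75,0,0],[-0.85,-0.9,0,0],[-0.9,-0.98,0,0],[-0.9,-0.98,0,0]]' && python3 -m handwheel '[[-0.1,-0.1,0,-0.08],[-0.25,-0.25,0,-0.16],[-0.4,-0.4,0,-0.24],[-0.55,-0.6,0,-0.32],[-0.7,-0.75,0,-0.4],[-0.8,-0.85,0,-0.48],[-0.9,-0.98,0,-0.56],[-0.9,-0.98,0,-0.64],[-0.9,-0.98,0,-0.72],[-0.9,-0.98,0,-0.8],[-0.9,-0.98,0,-0.88],[-0.9,-0.98,0,-0.92]]' && python3 -m handwheel '[[0,0,0,0],[0,0,0,0]]';  python3 - <<'E'
from h import *
s=read_state();print(s['qpos'].round(2),s['wrist_force'],R.from_quat(s['tool_rot']).as_matrix().round(3).tolist())
c=grab('wrist','w1')
E
```

```text
clock: 2.07
ee_pos: [374.9, 207.3, 336.5]
tool_rot: [0.183, 0.983, -0.0, 0.0]
wrist_force: [-0.2, -0.1, -1.4]
grip_width: 85.5
grip_force: 0.0
clock: 3.07
ee_pos: [448.0, 26.6, 336.3]
tool_rot: [-0.508, 0.861, 0.0, 0.0]
wrist_force: [-0.0, 0.7, -0.1]
grip_width: 85.4
grip_force: 0.0
clock: 3.23
ee_pos: [447.9, 26.0, 336.3]
tool_rot: [-0.504, 0.864, 0.0, 0.0]
wrist_force: [-0.6, -0.7, 1.2]
grip_width: 85.4
grip_force: 0.0
[-0.09  0.15 -0.03  1.74  0.    1.25  2.51] [-0.60896968 -0.66615406  1.15776526] [[-0.492, -0.87, 0.0], [-0.87, 0.492, 0.0], [-0.0, 0.0, -1.0]]
```

View pics/w1.png

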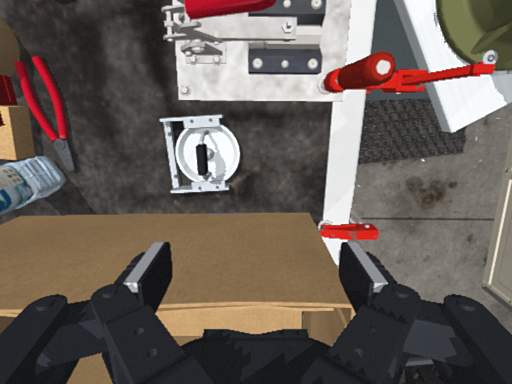

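The wrist view shows the dish in the dock from above: black grip at (202,160), rails above and below it, and the open end facing right. I'll refine the grip and dock poses from this view.

```bash
cat > m.py <<'E'
from h import *
c=grab('wrist');P=pts(c);X,Y,Z=P[...,0],P[...,1],P[...,2];mx=c['frame'].max(2)
s=read_state();Rt=R.from_quat(s['tool_rot']).as_matrix();e=s['ee_pos']
v,u=np.mgrid[:384,:512];near=(u>190)&(u<215)&(v>135)&(v<185)
m=near&(mx<60)&(Z>45)
vs,us=np.nonzero(m);g=np.array([ray(c,a,b,79)[:2] for a,b in zip(us,vs)],np.float32)
print('grip',cv2.minAreaRect(g),np.median(Z[m]))
m=(np.hypot(X-528,Y+17)<90)&(Z>22)&(Z<34)&(mx>90);Q=P[m];r=cv2.minAreaRect(Q[:,:2].astype(np.float32));print('rail',len(Q),r)
E
python3 m.py
```

```text
grip ((512.9472045898438, -11.19301986694336), (42.892974853515625, 13.814199447631836), 61.78974914550781) 79.37836621256272
rail 972 ((531.9434204101562, -17.933982849121094), (120.33418273925781, 95.68523406982422), 63.88484191894531)
```

```bash
python3 -m handwheel '[[0,-0.15,0,-0.015],[0,-0.3,0,-0.015],[0,-0.45,0,-0.015],[0,-0.5,0,-0.015],[0,-0.5,0,-0.015]]' && python3 -m handwheel '[[0,0,0.15,0],[0,0,0.35,0],[0,0,0.55,0],[0,0,0.75,0],[0,0,0.9,0],[0,0,1,0],[0,0,1,0]]' && python3 -m handwheel '[[0,0,0.15,0],[0,0,0.3,0],[0,0,0.4,0],[0,0,0.45,0],[0,0,0.45,0],[0,0,0.45,0]]';  python3 - <<'E'
from h import *
s=read_state();Rt=R.from_quat(s['tool_rot']).as_matrix();d=Rt.T@(np.array([513.3,-10.9,47])-s['ee_pos']);print(s['qpos'].round(2),d/150,np.degrees(np.arctan2(Rt[1,1],Rt[0,1])),s['wrist_force'])
c=grab('wrist','w2')
E
```

```text
clock: 3.75
ee_pos: [514.0, -12.6, 335.6]
tool_rot: [-0.514, 0.858, 0.0, -0.0]
wrist_force: [-0.6, -0.4, 0.1]
grip_width: 85.3
grip_force: 0.0
clock: 4.33
ee_pos: [510.2, -10.8, 183.6]
tool_rot: [-0.515, 0.857, 0.002, -0.002]
wrist_force: [-0.9, 0.5, -0.5]
grip_width: 85.3
grip_force: 0.0
clock: 4.83
ee_pos: [513.3, -11.6, 119.8]
tool_rot: [-0.515, 0.857, -0.0, 0.0]
wrist_force: [0.7, -0.4, 1.1]
grip_width: 85.3
grip_force: 0.0
[-0.02  0.46 -0.01  1.95  0.    0.74  2.62] [-0.00362164  0.00249611  0.48508538] 151.99490026372305 [ 0.67950973 -0.35452814  1.12725928]
```

View pics/w2.png

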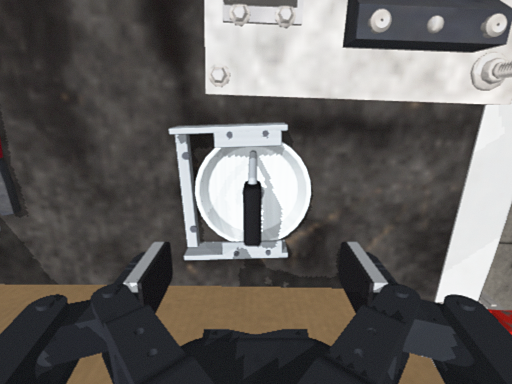

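The grip block at about (252,212) sits midway between the fingers, and the rails are clear of them. Descending, then closing in two stages.

```bash
python3 -m handwheel '[[0,0,0.08,0],[0,0,0.18,0],[0,0,0.28,0],[0,0,0.38,0],[0,0,0.44,0],[0,0,0.485,0],[0,0,0.485,0],[0,0,0.485,0]]' && python3 -m handwheel '[[0,0,0,0],[0,0,0,0],[0,0,0,0],[0,0,0,0],[0,0,0,0],[0,0,0,0],[0,0,0,0],[0,0,0,0]]' -0.5 40;  python3 - <<'E'
from h import *
s=read_state();Rt=R.from_quat(s['tool_rot']).as_matrix();d=Rt.T@(np.array([513.3,-10.9,47])-s['ee_pos']);print(d/150,s['wrist_force'])
E
python3 -m handwheel '[[0,0,0,0],[0,0,0,0],[0,0,0,0],[0,0,0,0],[0,0,0,0],[0,0,0,0],[0,0,0,0],[0,0,0,0]]' -1 40
```

```text
clock: 5.55
ee_pos: [513.3, -11.9, 46.5]
tool_rot: [-0.515, 0.857, -0.0, 0.0]
wrist_force: [-0.1, 0.3, -0.2]
grip_width: 85.4
grip_force: 0.0
clock: 6.22
ee_pos: [513.0, -11.9, 46.0]
tool_rot: [-0.515, 0.857, -0.0, -0.0]
wrist_force: [0.1, -0.0, 1.2]
grip_width: 21.7
grip_force: 0.0
[-0.00705624  0.00162081 -0.00639726] [ 0.11155131 -0.0046682   1.21346193]
clock: 6.88
ee_pos: [513.2, -12.0, 46.1]
tool_rot: [-0.515, 0.857, -0.0, 0.0]
wrist_force: [0.9, -0.8, 0.8]
grip_width: 12.3
grip_force: 42.3
```

```bash
python3 -m handwheel '[[0,0,-0.004,0],[0,0,-0.01,0],[0,0,-0.016,0],[0,0,-0.018,0],[0,0,-0.018,0]]' && python3 -m handwheel '[[0,0.001,0,0],[0,0.003,0,0],[0,0.008,0,0],[0.001,0.018,0,0],[0.001,0.032,0,0],[0.002,0.052,0,0],[0.003,0.076,0,0],[0.004,0.105,0,0],[0.005,0.138,0,0],[0.006,0.173,0,0],[0.007,0.211,0,0],[0.009,0.25,0,0]]' && python3 -m handwheel '[[0.001,0.039,0,0],[0.003,0.077,0,0],[0.004,0.112,0,0],[0.005,0.145,0,0],[0.006,0.174,0,0],[0.007,0.198,0,0],[0.007,0.218,0,0],[0.008,0.232,0,0],[0.008,0.242,0,0],[0.009,0.247,0,0],[0.009,0.25,0,0],[0.009,0.25,0,0]]'
python3 - <<'E'
from h import *
print(read_state()['qpos'].round(2))
a=grab('side')['frame'][190:310,170:330];b=grab('scene')['frame'][220:340,150:310]
cv2.imwrite('pics/d1.png',cv2.resize(np.hstack([a,b]),(800,300),interpolation=cv2.INTER_CUBIC))
E
```

```text
clock: 7.3
ee_pos: [512.7, -11.9, 48.7]
tool_rot: [-0.515, 0.857, 0.0, -0.0]
wrist_force: [0.4, -0.2, -2.2]
grip_width: 12.5
grip_force: 41.8
clock: 8.3
ee_pos: [478.7, 4.8, 48.8]
tool_rot: [-0.515, 0.857, 0.0, -0.0]
wrist_force: [-0.5, -0.3, -2.8]
grip_width: 12.5
grip_force: 41.8
clock: 9.3
ee_pos: [445.6, 20.8, 48.7]
tool_rot: [-0.515, 0.857, -0.0, 0.0]
wrist_force: [-0.8, 0.3, -2.2]
grip_width: 12.5
grip_force: 41.8
[-0.1   0.5   0.    2.19 -0.    0.46  2.55]
```

View pics/d1.png

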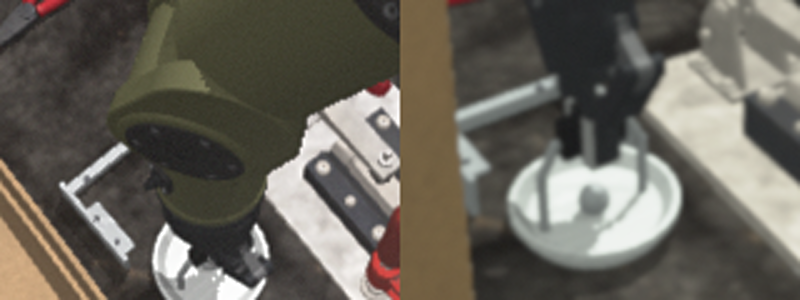

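Wrist force is about 2.5 N, so the dish is carried free. It is out of the dock (about 75 mm) with the ball in the middle (592,198 in the crop). Lifting.

```bash
python3 -m handwheel '[[0,0,-0.003,0],[0,0,-0.009,0],[0,0,-0.025,0],[0,0,-0.056,0],[0,0,-0.1,0],[0,0,-0.16,0],[0,0,-0.235,0],[0,0,-0.325,0],[0,0,-0.428,0],[0,0,-0.536,0],[0,0,-0.654,0],[0,0,-0.775,0]]' && python3 -m handwheel '[[0,0,-0.12,0],[0,0,-0.24,0],[0,0,-0.347,0],[0,0,-0.45,0],[0,0,-0.54,0],[0,0,-0.614,0],[0,0,-0.676,0],[0,0,-0.72,0],[0,0,-0.75,0],[0,0,-0.767,0],[0,0,-0.775,0],[0,0,-0.775,0]]'
python3 - <<'E'
from h import *
s=read_state();print(s['qpos'].round(2))
e=s['ee_pos'];Rt=R.from_quat(s['tool_rot']).as_matrix()
for p in[(446,-199),(575.3,-346)]:print((Rt.T@(np.array([*p,e[2]])-e)/150).round(3))
b=grab('scene')['frame'];cv2.imwrite('pics/d2.png',b)
E
```

```text
clock: 10.4
ee_pos: [445.1, 20.8, 166.4]
tool_rot: [-0.515, 0.857, -0.0, 0.0]
wrist_force: [0.5, -0.0, -3.2]
grip_width: 12.3
grip_force: 41.8
clock: 11.4
ee_pos: [445.4, 20.9, 281.1]
tool_rot: [-0.515, 0.857, 0.0, -0.0]
wrist_force: [-0.2, -0.7, -3.6]
grip_width: 12.5
grip_force: 41.8
[-0.11  0.18  0.01  1.86 -0.    1.1   2.55]
[ 1.292 -0.692  0.   ]
[ 1.753 -1.913 -0.   ]
```

View pics/d2.png

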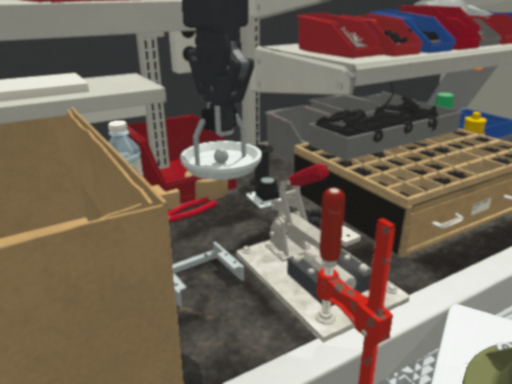

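Dish is level with the ball in the middle (220,156). The tray and right-hand shelf are near the carry path, so I'll check clearance to the arm line and lens axis.

Run:
```python
from h import *
P=np.vstack([np.load('sideP.npy').reshape(-1,3),np.load('sceneP.npy').reshape(-1,3)])
P=P[(P[:,0]>200)&(P[:,0]<800)&(P[:,1]<0)&(P[:,1]>-700)]
L=np.array([575.3,-346]);t=L/np.linalg.norm(L)
for lo,hi in[(200,300),(300,380),(380,450),(450,550),(550,700)]:
    q=P[(P[:,2]>lo)&(P[:,2]<hi)]
    if not len(q):continue
    d=np.linalg.norm(q[:,:2]-L,axis=1);o=np.argsort(d)
    # dedupe: nearest overall, sorted by side
    al=q[:,:2]@t;cr=q[:,0]*t[1]-q[:,1]*t[0]
    for nm,m in(('right',cr>0),('left',cr<0)):
        if m.sum()<5:continue
        i=np.nonzero(m)[0];j=i[np.argsort(d[i])[3]];k=i[al[i]<660];k=k[np.argsort(abs(cr[k]))[3]] if len(k)>4 else j
        print(lo,hi,nm,'nearest lens',q[j].round(),d[j].round(),'| nearest arm line',q[k].round(),abs(cr[k]).round())
W=np.array([446,-199.])
for lo,hi in[(195,300),(300,400),(400,600)]:
    q=P[(P[:,2]>lo)&(P[:,2]<hi)];d=np.linalg.norm(q[:,:2]-W,axis=1);j=np.argsort(d)[3];print(q[j].round(),d[j].round())
```

```text
200 300 right nearest lens [ 508. -464.  262.] 136.0 | nearest arm line [ 450. -425.  259.] 133.0
200 300 left nearest lens [ 748. -225.  237.] 211.0 | nearest arm line [ 362. -126.  203.] 79.0
300 380 right nearest lens [ 496. -464.  301.] 142.0 | nearest arm line [ 474. -452.  302.] 143.0
380 450 right nearest lens [ 519. -474.  425.] 140.0 | nearest arm line [ 443. -424.  448.] 135.0
380 450 left nearest lens [ 629. -246.  425.] 113.0 | nearest arm line [ 554. -205.  412.] 110.0
450 550 right nearest lens [ 455. -430.  450.] 147.0 | nearest arm line [ 450. -424.  454.] 132.0
450 550 left nearest lens [ 640. -158.  533.] 199.0 | nearest arm line [ 604. -138.  501.] 193.0
550 700 left nearest lens [ 563. -183.  594.] 163.0 | nearest arm line [ 563. -183.  594.] 133.0
[ 381. -123.  196.] 100.0
[ 552. -198.  400.] 106.0
[ 552. -198.  408.] 106.0
```

```bash
python3 -m handwheel '[[0,0,0,0],[0.002,-0.001,0,0],[0.007,-0.004,0,0],[0.016,-0.008,0,0],[0.03,-0.015,0,0],[0.05,-0.025,0,0],[0.075,-0.038,0,0],[0.107,-0.054,0,0],[0.145,-0.073,0,0],[0.19,-0.095,0,0],[0.24,-0.121,0,0],[0.295,-0.148,0,0]]' && python3 -m handwheel '[[0.06,-0.03,0,0],[0.124,-0.063,0,0],[0.192,-0.097,0,0],[0.262,-0.132,0,0],[0.335,-0.168,0,0],[0.408,-0.205,0,0],[0.481,-0.242,0,0],[0.553,-0.278,0,0],[0.623,-0.313,0,0],[0.691,-0.348,0,0],[0.755,-0.38,0,0],[0.815,-0.41,0,0]]' && python3 -m handwheel '[[0.055,-0.028,0,0],[0.105,-0.053,0,0],[0.149,-0.075,0,0],[0.188,-0.094,0,0],[0.219,-0.11,0,0],[0.245,-0.123,0,0],[0.265,-0.133,0,0],[0.279,-0.14,0,0],[0.288,-0.145,0,0],[0.293,-0.147,0,0],[0.295,-0.148,0,0],[0.295,-0.148,0,0]]'; python3 -c "
from h import *
print(read_state()['qpos'].round(2))"
```

```text
clock: 12.45
ee_pos: [444.3, -29.6, 281.3]
tool_rot: [-0.515, 0.857, -0.0, 0.0]
wrist_force: [-0.7, -0.2, -2.4]
grip_width: 12.3
grip_force: 41.8
clock: 13.45
ee_pos: [440.9, -167.0, 281.2]
tool_rot: [-0.515, 0.857, -0.0, -0.0]
wrist_force: [1.0, 0.3, -2.8]
grip_width: 12.3
grip_force: 41.8
clock: 14.45
ee_pos: [440.1, -214.7, 281.3]
tool_rot: [-0.515, 0.857, 0.0, -0.0]
wrist_force: [0.1, -0.9, -2.9]
grip_width: 12.6
grip_force: 41.8
[ 0.8   0.28 -0.53  1.76  0.15  1.15  2.88]
```

```bash
python3 -m handwheel '[[0,0,0,0.001],[0,0,0,0.005],[0,0,0,0.016],[0,0,0,0.035],[0,0,0,0.063],[0,0,0,0.101],[0,0,0,0.149],[0,0,0,0.205],[0,0,0,0.27],[0,0,0,0.339],[0,0,0,0.413],[0,0,0,0.489]]' && python3 -m handwheel '[[0,0,0,0.076],[0,0,0,0.15],[0,0,0,0.219],[0,0,0,0.284],[0,0,0,0.34],[0,0,0,0.388],[0,0,0,0.426],[0,0,0,0.454],[0,0,0,0.473],[0,0,0,0.484],[0,0,0,0.489],[0,0,0,0.489]]';  python3 - <<'E'
from h import *
s=read_state();print(s['qpos'].round(2))
e=s['ee_pos'];Rt=R.from_quat(s['tool_rot']).as_matrix();print('yaw',np.degrees(np.arctan2(Rt[1,1],Rt[0,1])))
c=grab('wrist','w3');P=pts(c)
X,Y,Z=P[...,0],P[...,1],P[...,2]
m=(abs(X-576)<40)&(abs(Y+346)<40)&(Z>43)&(Z<55);Q=P[m];print('lens',len(Q),cv2.minEnclosingCircle(Q[:,:2].astype(np.float32)) if len(Q)>3 else '')
print((Rt.T@(np.array([575.2,-346.3,176])-e)/150).round(3))
a=grab('side')['frame'];b=grab('scene')['frame'];cv2.imwrite('pics/d3.png',cv2.resize(np.hstack([b,c['frame']]),(800,300)))
E
```

```text
clock: 15.45
ee_pos: [440.1, -214.8, 281.3]
tool_rot: [-0.153, 0.988, 0.0, -0.0]
wrist_force: [-1.1, -0.4, -2.4]
grip_width: 12.4
grip_force: 41.8
clock: 16.45
ee_pos: [440.1, -214.8, 281.3]
tool_rot: [0.225, 0.974, -0.0, 0.0]
wrist_force: [-0.1, 0.3, -1.1]
grip_width: 12.5
grip_force: 41.8
[ 0.58  0.26 -0.23  1.76  0.06  1.13  1.45]
yaw 63.97886847577897
lens 0 
[-1.194 -0.393  0.702]
```

View pics/d3.png

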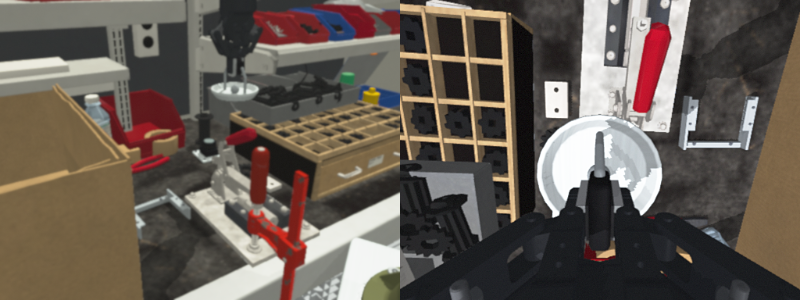

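Ball is still in the middle in the scene view, and the handle now runs along the channel direction. Carrying to the lens.

```bash
python3 -m handwheel '[[0,0,0,0],[-0.002,-0.001,0,0],[-0.006,-0.002,0,0],[-0.014,-0.005,0,0],[-0.026,-0.009,0,0],[-0.042,-0.014,0,0],[-0.064,-0.021,0,0],[-0.091,-0.03,0,0],[-0.124,-0.041,0,0],[-0.161,-0.053,0,0],[-0.204,-0.068,0,0],[-0.251,-0.083,0,0]]' && python3 -m handwheel '[[-0.051,-0.017,0,0],[-0.106,-0.035,0,0],[-0.164,-0.054,0,0],[-0.223,-0.074,0,0],[-0.285,-0.094,0,0],[-0.347,-0.115,0,0],[-0.409,-0.135,0,0],[-0.471,-0.156,0,0],[-0.531,-0.176,0,0],[-0.589,-0.195,0,0],[-0.643,-0.213,0,0],[-0.694,-0.23,0,0]]' && python3 -m handwheel '[[-0.047,-0.016,0,0],[-0.09,-0.03,0,0],[-0.127,-0.042,0,0],[-0.16,-0.053,0,0],[-0.187,-0.062,0,0],[-0.209,-0.069,0,0],[-0.226,-0.075,0,0],[-0.237,-0.079,0,0],[-0.245,-0.081,0,0],[-0.249,-0.082,0,0],[-0.251,-0.083,0,0],[-0.251,-0.083,0,0]]' && python3 -m handwheel '[[0,0,0.001,0],[0,0,0.004,0],[0,0,0.011,0],[0,0,0.025,0],[0,0,0.045,0],[0,0,0.073,0],[0,0,0.106,0],[0,0,0.147,0],[0,0,0.193,0],[0,0,0.242,0],[0,0,0.295,0],[0,0,0.35,0]]' && python3 -m handwheel '[[0,0,0.055,0],[0,0,0.108,0],[0,0,0.157,0],[0,0,0.203,0],[0,0,0.244,0],[0,0,0.277,0],[0,0,0.305,0],[0,0,0.325,0],[0,0,0.339,0],[0,0,0.346,0],[0,0,0.35,0],[0,0,0.35,0]]';  python3 - <<'E'
from h import *
s=read_state();print(s['qpos'].round(2))
e=s['ee_pos'];Rt=R.from_quat(s['tool_rot']).as_matrix()
a=grab('side','f_side');b=grab('scene','f_scene')
for c in(a,b):
    P=pts(c);X,Y,Z=P[...,0],P[...,1],P[...,2]
    m=(np.hypot(X-e[0],Y-e[1])<62)&(Z>125)&(Z<155)&(c['frame'].min(2)>90);Q=P[m]
    print(len(Q),cv2.minEnclosingCircle(Q[:,:2].astype(np.float32)),np.percentile(Q[:,2],[2,98]).round())
    c['px']=np.argwhere(m).mean(0).astype(int);print(c['px'])
cr=[cv2.resize(c['frame'][max(0,c['px'][0]-60):c['px'][0]+60,c['px'][1]-80:c['px'][1]+80],(400,300),interpolation=cv2.INTER_CUBIC) for c in(a,b)]
cv2.imwrite('pics/fin.png',np.hstack(cr))
E
```

```text
clock: 17.6
ee_pos: [469.0, -243.2, 281.2]
tool_rot: [0.225, 0.974, -0.0, 0.0]
wrist_force: [0.0, -0.1, -2.8]
grip_width: 12.5
grip_force: 41.8
clock: 18.6
ee_pos: [547.5, -320.0, 281.1]
tool_rot: [0.225, 0.974, 0.0, -0.0]
wrist_force: [-0.4, -0.5, -2.8]
grip_width: 12.7
grip_force: 41.8
clock: 19.6
ee_pos: [575.2, -346.9, 281.3]
tool_rot: [0.225, 0.974, -0.0, 0.0]
wrist_force: [0.1, -0.8, -2.5]
grip_width: 13.0
grip_force: 41.8
clock: 20.6
ee_pos: [575.2, -347.0, 227.8]
tool_rot: [0.225, 0.974, 0.0, -0.0]
wrist_force: [0.2, -0.2, -2.5]
grip_width: 12.7
grip_force: 41.8
clock: 21.6
ee_pos: [575.3, -347.0, 176.4]
tool_rot: [0.225, 0.974, -0.0, 0.0]
wrist_force: [0.9, -0.2, -2.3]
grip_width: 12.6
grip_force: 41.8
[ 0.61  0.62 -0.19  1.44  0.13  1.09  1.52]
947 ((577.883544921875, -345.8439636230469), 52.97600555419922) [133. 152.]
[121 262]
772 ((574.3502807617188, -345.7593688964844), 52.622657775878906) [132. 152.]
[141 266]
```

View pics/fin.png

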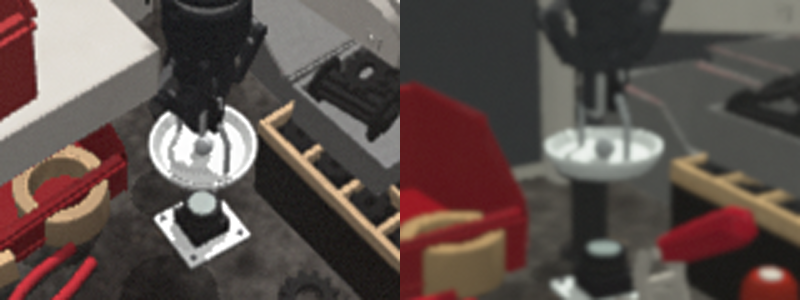

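The dish, at crop (203,147) and (605,152), is level above the lens with the ball in the middle. Measured centre is about (576,-346), matching the lens. I'll let it settle briefly and hand in.

```bash
python3 -m handwheel '[[0,0,0,0],[0,0,0,0],[0,0,0,0],[0,0,0,0],[0,0,0,0],[0,0,0,0],[0,0,0,0],[0,0,0,0],[0,0,0,0],[0,0,0,0],[0,0,0,0],[0,0,0,0]]' && python3 -c "
from rig import *
print(close_job())"
```

```text
clock: 22.7
ee_pos: [575.3, -347.0, 176.2]
tool_rot: [0.225, 0.974, -0.0, 0.0]
wrist_force: [-0.3, 0.9, -2.4]
grip_width: 12.5
grip_force: 41.8
the job is handed in; nothing more can be done
None
```

I handed the job in at 22.7 s without seeing the verdict: the dish was held still and level, centred on the lens within about 2 mm and about 8 cm above it, handle along the dock channel, ball in the middle.

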